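Make up the plotter spare-parts tray

ROBOT

A 7-joint arm with a two-finger parallel gripper is mounted at the origin on the work surface. World frame = base frame: x ahead of the robot, y to its left, z up, the work surface at z = 0. Lengths are in m, angles in rad, forces in N, time in s.
With the tool pointing down it reaches from about 0.425 to 0.925 m from the base axis. Payload 6.8 kg.
Tool frame: the origin (TCP) lies at the very end of the fingers, on their centre line; the grasp point (between the pads) lies 19 mm behind it (bot.grip_depth is the distance from the TCP to the grasp point, in m); z points along the fingers, y is the direction in which the jaws open and shut (so a half turn about z gives the same grasp; the last joint's range is limited). The gripper opens to 85 mm and grips with 20 to 120 N. Pads are 22 mm wide; open, the fingers measure 114 mm over their backs; the gripper's body (76 mm by 85 mm) begins 54 mm behind the grasp point. The pads swing forward as they close: fully open they stand 13 mm farther back than shut.
Start: joints at [-1.276, 0.477, 0.022, 1.555, -0.011, 1.109, -0.083], TCP at [0.265, 0.621, 0.231] pointing down, gripper open.
Joint ranges: [-2.96, 2.96], [-0.34, 2.1], [-1.41, 1.46], [0.24, 2.44], [-1.37, 4.51], [0.17, 1.92], [-2.96, 2.96]. Speed limits (rad/s): [2.39, 2.39, 3.14, 3.14, 3.14, 3.14, 3.14].

INTERFACE

Orientations are given as a unit quaternion [w, x, y, z].
In Python, from station import bot gives the robot as it stands.
- The arm moves only by the tool step_arm, never from a script. Its argument "increments" is a list of rows, each a list of 7 numbers: the shift along the world's x, y, z in m, then the turn, a rotation vector about the world's x, y, z in degrees, then the gripper command: -1 is fully open, 1 is shut, values between are in proportion. In form: [[dx, dy, dz, rx, ry, rz, fingers], ...]. A call has 1 to 10 rows; each row is the pose to reach, as a shift and turn from the pose commanded when the call began; what a row does not reach only later rows make up. A row lasts 1/12 s, in which the tool goes at most 41.7 mm and 7.16 degrees, less where a joint would pass 70% of its speed; a pose out of reach is approached as far as the arm can. A call with a gripper value outside its range is refused whole. The fingers move at their own pace and stop on an object; "force" is the grip in N (left out, the last holds). Time passes only in rows, so rows that repeat a pose let the fingers close. It gives the time, the measured TCP pose, the force and the opening at its end, in the units of the state.
- bot.get_obs(): the state, without advancing time (a new reading comes with each control period).
- bot.read_camera(name): name is "scene" or "top" or "wrist"; returns a dict with "color" (480x640x3 uint8, red, green, blue), "intrinsics" (3x3 intrinsics, pixels), "extrinsics" (4x4, takes a point from camera to world coordinates). Camera axes: x right, y up, looking along -z (the intrinsics and any distortion apply to the point x, -y, -z); pixel columns grow to the right and rows downward; lengths in m; the calibration is good to about 2 mm. A picture is of the moment at which its call begins. There is no depth.
- bot.hand_in(): hands the job in, once; it reports no verdict.
Trained networks look in the newest picture that a camera, given by its name, has taken for a name from the list of things; names that differ only in an ending like _2 or _b are one class to them, and where a whole thing is asked for, a point or a joint stands for the part that bears it (a point fixed in the world has none). Each returns a list of dicts, best first, with "conf" (0 to 1); they miss things now and then, are a little off and sometimes report something else, mostly with a low value. They report only what shows in the picture. A call takes as long as a camera call. They do not tell look-alikes from the thing itself.
- bot.recognise(thing, camera): "location" ([column, row] as shares, 0 to 1, of the picture: columns of its width, rows of its height, amid what is visible of it).
- bot.place_of(thing, camera): "location" ([column, row] as shares, 0 to 1, of the picture: columns of its width, rows of its height: a listed point, or the origin of a listed thing).
The state is a dict: "t": time; "q": joint angles; "joint_vel": joint speeds; "joint_torque": joint torques, N m; "eef_pos": TCP position; "tool_rot": TCP orientation; "contact_force": force on the tool from outside, world axes, zero at the start; "torque": the same for the moment, N m; "gripper_width": opening from 0.0 (shut) to 1.0 (fully open).
Only numpy, scipy, OpenCV 4.12 (cv2) and the standard library are available. Lean on these libraries where they do the work, as an engineer would, in place of code of your own. Each camera call takes 0.05 s, during which the arm holds its last target.

TASK

Make up the spare-parts tray for a cutting plotter: put the pinch roller with the navy wheels in the yellow cup, the blade holder with the purple collar in the black cup, the motor in the white cup and the toothed pulley in the blue cup, each standing upright on the floor of its cup. Leave the two look-alikes, the orange-wheeled roller and the red-collared holder, standing where they are on the bench, and do not disturb them.

Things in the scene. Friction and masses are not known exactly. Their poses are not given: they have to be found in the camera images.
- navy_roller: loose pinch roller: grey base 46 (x) x 24 (y) x 14 mm, grey middle post 14 (x) x 24 (y) mm, 38 mm tall, between two navy-blue wheels 23 mm in diameter, axle along x at 26 mm height. Stands wheels up. Origin at the centre of its underside, z up; grip the post across y (24 mm). About 60 g. Goes in the yellow cup
- purple_holder: loose blade holder standing upright, round, 52 mm tall: dark foot 24 mm in diameter, 8 mm high; brass barrel 16 mm in diameter; purple collar 22 mm in diameter from 24 to 46 mm height; thin steel nose. Origin at the centre of its underside, z up; grip the collar. About 50 g. Goes in the black cup
- motor: loose square stepper motor standing shaft up: 35 x 35 mm, aluminium end plates, black middle (34 mm wide), body 42 mm tall, then a boss, thin shaft and small brass pinion up to 54 mm. Origin at the centre of its underside, x, y square to its sides, z up. Grip across x or y (35 mm). About 170 g. Goes in the white cup
- pulley: loose round toothed belt pulley in bare aluminium standing on end, 37 mm tall, toothed barrel 31 mm in diameter between two flanges 36 mm in diameter and 4 mm thick; grip across the flanges (36 mm), any way round. Origin at the centre of its underside, z up along its axis. About 60 g. Goes in the blue cup
- orange_roller: LOOK-ALIKE, leave alone: loose pinch roller: grey base 46 (x) x 24 (y) x 14 mm, grey middle post 14 (x) x 24 (y) mm, 38 mm tall, between two orange wheels 23 mm in diameter, axle along x at 26 mm height. Stands wheels up. Origin at the centre of its underside, z up; grip the post across y (24 mm). About 60 g
- red_holder: LOOK-ALIKE, leave alone: loose pen holder standing upright, round, 52 mm tall: dark foot 24 mm in diameter, 8 mm high; brass barrel 16 mm in diameter; red collar 22 mm in diameter from 24 to 46 mm height; thin steel nose. Origin at the centre of its underside, z up; grip the collar. About 50 g
- yellow_cup: square yellow plastic cup, open on top, 78 x 78 mm outside, 72 x 72 inside, 22 high, 3 mm walls and floor; fixed in the grey kit tray, underside 4 mm, inner floor 7 mm and rim 26 mm above the bench. Origin at the centre of its underside; x, y along its walls, z up. The four cups stand two by two, 82 mm apart centre to centre, in an order that changes
- black_cup: square black plastic cup, open on top, 78 x 78 mm outside, 72 x 72 inside, 22 high, 3 mm walls and floor; fixed in the grey kit tray, underside 4 mm, inner floor 7 mm and rim 26 mm above the bench. Origin at the centre of its underside; x, y along its walls, z up. The four cups stand two by two, 82 mm apart centre to centre, in an order that changes
- white_cup: square white plastic cup, open on top, 78 x 78 mm outside, 72 x 72 inside, 22 high, 3 mm walls and floor; fixed in the grey kit tray, underside 4 mm, inner floor 7 mm and rim 26 mm above the bench. Origin at the centre of its underside; x, y along its walls, z up. The four cups stand two by two, 82 mm apart centre to centre, in an order that changes
- blue_cup: square blue plastic cup, open on top, 78 x 78 mm outside, 72 x 72 inside, 22 high, 3 mm walls and floor; fixed in the grey kit tray, underside 4 mm, inner floor 7 mm and rim 26 mm above the bench. Origin at the centre of its underside; x, y along its walls, z up. The four cups stand two by two, 82 mm apart centre to centre, in an order that changes
Not all that is in view belongs to the job. Several things look just like the purple_holder: the one meant starts farthest to the robot's left.

How it is judged:
By the outcome, as a careful person would: the job done as asked, in the order asked, and still so for the second after the job is handed in, with the robot touching nothing.
It also fails if it takes over 96 s, if anything falls off the work surface, if the arm or the gripper's body presses on something with over 40 N, if the wrist force passes 120 N, or if a joint passes its speed limit or range.

## Working session

There is one attempt and no reset: what is moved stays moved. The work goes in short steps, Python scripts to look and compute and a tool call to move; the robot and the scene stay as the last step left them, time stands still between calls to the robot, and variables do not carry over. Pictures are saved under pics/ and viewed, and the job is handed in when it is done.

Besides the shell and the picture viewer there is one more tool, called after "Emit:" as name(argument=value, ...) on one line, values as JSON. step_arm: Moves the arm, as the interface text tells. Its arguments: {"type":"object","properties":{"increments":{"type":"array","items":{"type":"array","items":{"type":"number"}}},"force":{"type":"number"}},"required":["increments"]}

```bash
ls; mkdir -p pics
cat > h.py <<'E'
import numpy as np, cv2, json
from station import bot
def cam(name,save=None):
    r=bot.read_camera(name)
    if save: cv2.imwrite('pics/'+save+'.png',cv2.cvtColor(r['color'],cv2.COLOR_RGB2BGR))
    return r
def ray(r,u,v,z):
    K=np.array(r['intrinsics']);T=np.array(r['extrinsics'])
    d=np.linalg.inv(K)@[u,v,1.]; d=T[:3,:3]@np.array([d[0],-d[1],-d[2]]); o=T[:3,3]
    s=(z-o[2])/d[2]; return o+s*d
def proj(r,p):
    K=np.array(r['intrinsics']);T=np.array(r['extrinsics'])
    c=T[:3,:3].T@(np.array(p)-T[:3,3]); c=K@[c[0],-c[1],-c[2]]; return c[:2]/c[2]
E
python3 - <<'E'
from h import *
for c in ['top','scene']:
    r=cam(c,c+'0')
    print(c,np.round(r['extrinsics'],3).tolist(),np.round(r['intrinsics'],1).tolist(),[k for k in r])
    for t,z in [('navy_roller',0),('purple_holder',0),('motor',0),('pulley',0),('yellow_cup',.004),('black_cup',.004),('white_cup',.004),('blue_cup',.004)]:
        for d in bot.place_of(t,c):
            u,v=d['location'][0]*640,d['location'][1]*480
            print(t,round(d['conf'],2),round(u),round(v),np.round(ray(r,u,v,z)[:2],4))
print(bot.get_obs())
E
```

```text
pics
top [[0.018, 0.986, -0.165, 0.317], [-1.0, 0.014, -0.024, -0.021], [-0.021, 0.166, 0.986, 1.154], [0.0, 0.0, 0.0, 1.0]] [[489.8, 0.0, 323.6], [0.0, 489.8, 239.0], [0.0, 0.0, 1.0]] ['color', 'intrinsics', 'extrinsics']
purple_holder 0.55 247 292 [0.3821 0.1857]
purple_holder 0.55 326 213 [0.5735 0.0026]
purple_holder 0.52 218 277 [0.4163 0.2552]
purple_holder 0.52 253 271 [0.4302 0.173 ]
purple_holder 0.48 268 251 [0.4805 0.1385]
motor 0.71 161 239 [0.5049 0.397 ]
pulley 0.71 206 190 [0.6275 0.2956]
pulley 0.49 432 272 [ 0.4363 -0.2498]
pulley 0.2 160 237 [0.5095 0.4006]
yellow_cup 0.7 322 248 [0.4882 0.0107]
black_cup 0.97 352 255 [ 0.4731 -0.0602]
white_cup 0.83 330 212 [ 0.5747 -0.0084]
blue_cup 0.69 361 222 [ 0.5534 -0.0814]
scene [[0.597, -0.614, 0.516, 0.934], [0.802, 0.467, -0.372, -0.336], [-0.012, 0.636, 0.772, 0.707], [0.0, 0.0, 0.0, 1.0]] [[442.0, 0.0, 317.0], [0.0, 442.0, 239.9], [0.0, 0.0, 1.0]] ['color', 'intrinsics', 'extrinsics']
navy_roller 0.91 232 371 [ 0.6024 -0.2767]
purple_holder 0.62 353 186 [0.3821 0.1686]
purple_holder 0.6 396 179 [0.4262 0.2613]
purple_h
[... 389 characters left out ...]
0925]
{'t': 0.9, 'q': array([-1.27611133,  0.4769391 ,  0.02238417,  1.55537237, -0.01147216,
        1.10929353, -0.08311961]), 'joint_vel': array([ 0.00127986,  0.00095965, -0.00054055,  0.00050231, -0.00066935,
       -0.00034432, -0.00171803]), 'joint_torque': array([-8.93524902e-04, -5.96293402e+01,  1.60629641e+00, -2.81546527e+01,
        1.24945538e-02,  1.49060033e-03, -5.39749706e-06]), 'eef_pos': array([0.26459273, 0.62101978, 0.23136017]), 'tool_rot': array([8.09422011e-06, 2.00040720e-01, 9.79787583e-01, 5.74872882e-05]), 'contact_force': array([-0.56658612,  0.61489016, -0.51345907]), 'torque': array([ 0.02559159, -0.01864797,  0.0661496 ]), 'gripper_width': 1.0003102924272844}
```

View pics/top0.png

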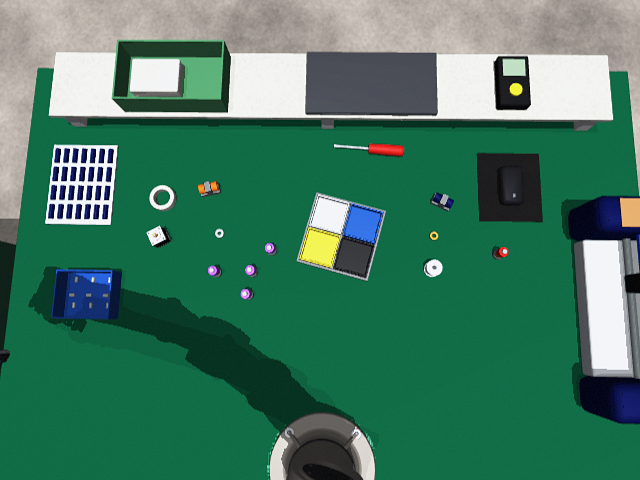

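View pics/scene0.png

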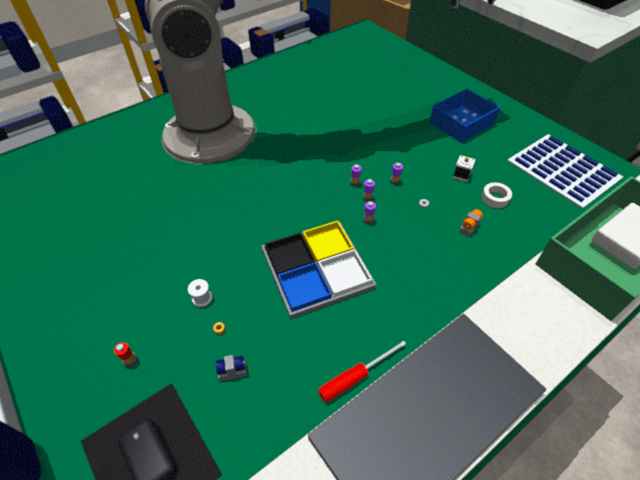

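Run:
```python
from h import *
from scipy.optimize import least_squares
R={c:cam(c) for c in ['top','scene']}
import pickle; pickle.dump(R,open('cal.pkl','wb'))
off={'white_cup':(1,1),'blue_cup':(1,-1),'yellow_cup':(-1,1),'black_cup':(-1,-1)}
obs=[]
for c in R:
    for t in off:
        d=bot.place_of(t,c)
        if d: obs.append((c,t,np.array(d[0]['location'])*[640,480]))
def model(p,t):
    c,s=np.cos(p[2]),np.sin(p[2]);o=np.array(off[t])*.041
    return np.array([p[0]+c*o[0]-s*o[1],p[1]+s*o[0]+c*o[1],.004])
f=lambda p:np.concatenate([proj(R[c],model(p,t))-u for c,t,u in obs])
s=least_squares(f,[.52,-.03,-.2],loss='soft_l1'); print(s.x,np.degrees(s.x[2]),np.round(s.fun,1))
for t in off: print(t,np.round(model(s.x,t),4))
# overlay rim + crop
for c,(x0,y0,w,h) in {'top':(280,180,120,110),'scene':(240,210,150,110)}.items():
    im=cv2.cvtColor(R[c]['color'],cv2.COLOR_RGB2BGR)[y0:y0+h,x0:x0+w]; k=5; im=cv2.resize(im,None,fx=k,fy=k,interpolation=cv2.INTER_CUBIC)
    for t in off:
        m=model(s.x,t);cc,ss=np.cos(s.x[2]),np.sin(s.x[2])
        P=[proj(R[c],[m[0]+cc*a-ss*b,m[1]+ss*a+cc*b,.026]) for a,b in [(.036,.036),(.036,-.036),(-.036,-.036),(-.036,.036)]]
        cv2.polylines(im,[np.int32((np.array(P)+.5-[x0,y0])*k)],True,(0,0,255),1)
    cv2.imwrite(f'pics/tray_{c}.png',im)
im=cv2.cvtColor(R['top']['color'],cv2.COLOR_RGB2BGR)
a=cv2.resize(im[225:310,190:290],(600,510),interpolation=cv2.INTER_CUBIC); cv2.imwrite('pics/purp.png',a)
b=cv2.resize(im[180:280,410:520],(660,600),interpolation=cv2.INTER_CUBIC); cv2.imwrite('pics/navy.png',b)
# colour blobs
for c in R:
    hsv=cv2.cvtColor(R[c]['color'],cv2.COLOR_RGB2HSV)
    m=cv2.inRange(hsv,(130,80,40),(160,255,255)); n,l,st,ce=cv2.connectedComponentsWithStats(m)
    for i in range(1,n):
        if st[i,4]>15: print(c,'purple',st[i],ce[i].round(1),ray(R[c],*ce[i],.037 if c=='scene' else .042)[:2].round(4))
```

```text
[ 0.51975225 -0.03406642 -0.23238554] -13.314710695918931 [ -0.5  -0.   -0.5  -0.8   0.2  -0.8   0.7   1.1   5.3  -1.9 -35.2  12.4
   0.9   0.3  -1.8  -4.6]
white_cup [ 0.5691 -0.0036  0.004 ]
blue_cup [ 0.5502 -0.0834  0.004 ]
yellow_cup [0.4893 0.0153 0.004 ]
black_cup [ 0.4704 -0.0645  0.004 ]
top purple [265 243  10  10  63] [269.7 247.7] [0.4813 0.1296]
top purple [245 265  11  10  63] [250.5 270. ] [0.4292 0.1717]
top purple [208 266  11  10  68] [213.5 270.7] [0.4263 0.2566]
top purple [241 289  11  10  64] [245.9 293.7] [0.3753 0.1799]
scene purple [393 164  10  13  93] [396.8 170.1] [0.4312 0.2517]
scene purple [352 166   9  13  88] [355.7 171.9] [0.3798 0.1744]
scene purple [365 181  10  13  89] [368.8 186.9] [0.4343 0.1659]
scene purple [365 202  11  14 105] [369.6 209. ] [0.4852 0.124 ]
```

View pics/tray_top.png

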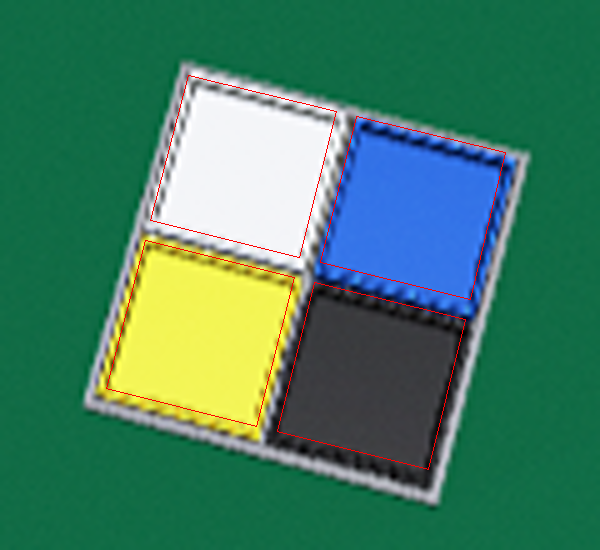

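View pics/tray_scene.png

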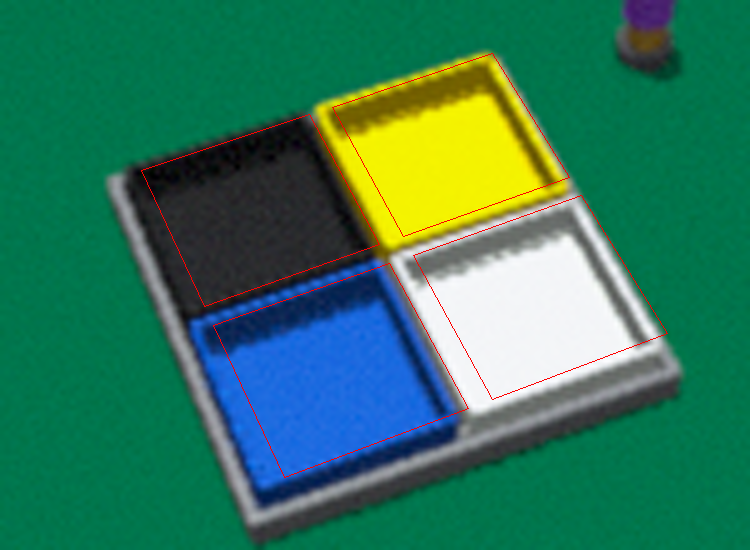

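View pics/purp.png

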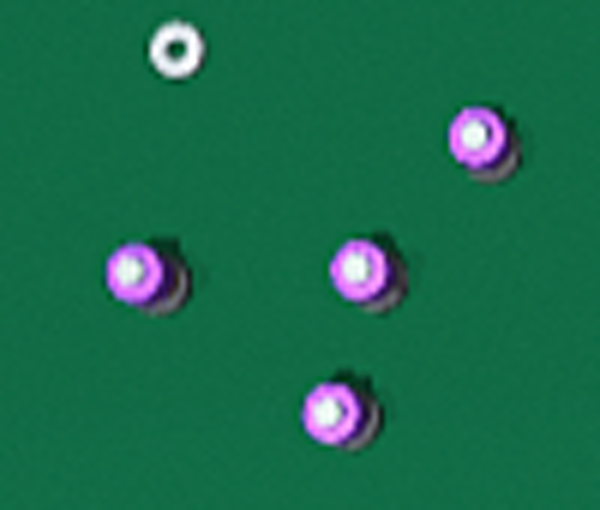

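View pics/navy.png

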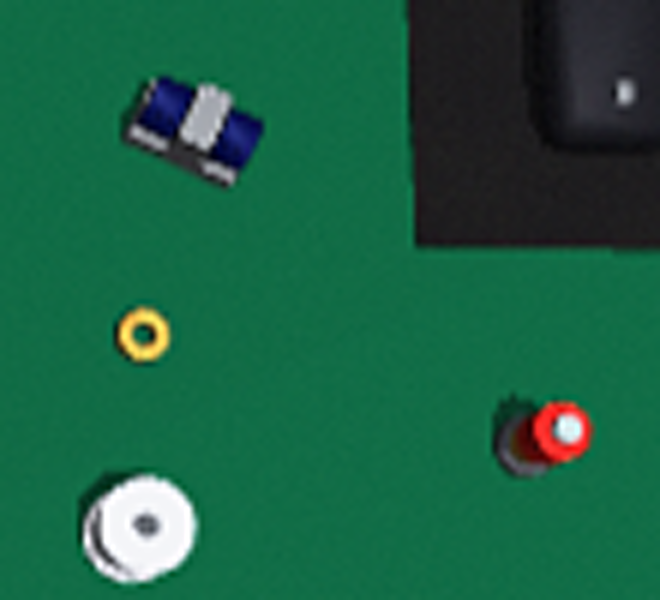

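Run:
```python
from h import *; import pickle
R=pickle.load(open('cal.pkl','rb'))
def tri(a,b):
    A=[];B=[]
    for c,uv in (('top',a),('scene',b)):
        o=R[c]['extrinsics'][:3,3]; d=ray(R[c],*uv,0)-o; d/=np.linalg.norm(d); P=np.eye(3)-np.outer(d,d); A.append(P);B.append(P@o)
    x=np.linalg.solve(sum(A),sum(B)); return x.round(4),[(proj(R[c],x)-uv).round(1) for c,uv in (('top',a),('scene',b))]
print('cross',ray(R['top'],341.2,234.2,.026),ray(R['scene'],317.4,260.2,.026),tri((341.2,234.2),(317.4,260.2)))
print('navy post top', ray(R['top'],410+206/6,180+116/6,.038))
print('pulley top', ray(R['top'],410+147/6,180+523/6,.037))
print('purple nose',ray(R['top'],190+132/6,225+272/6,.052))
im=cv2.cvtColor(R['scene']['color'],cv2.COLOR_RGB2BGR)
cv2.imwrite('pics/s_navy.png',cv2.resize(im[270:390,180:280],None,fx=5,fy=5,interpolation=cv2.INTER_CUBIC))
```

```text
cross [ 0.51800927 -0.03470852  0.026     ] [ 0.51958537 -0.03723562  0.026     ] (array([ 0.5182, -0.0353,  0.0231]), [array([0.3, 0.2]), array([ 0.4, -0.1])])
navy post top [ 0.6016948  -0.27371746  0.038     ]
pulley top [ 0.44267759 -0.24798962  0.037     ]
purple nose [0.42608609 0.25748597 0.052     ]
```

View pics/s_navy.png

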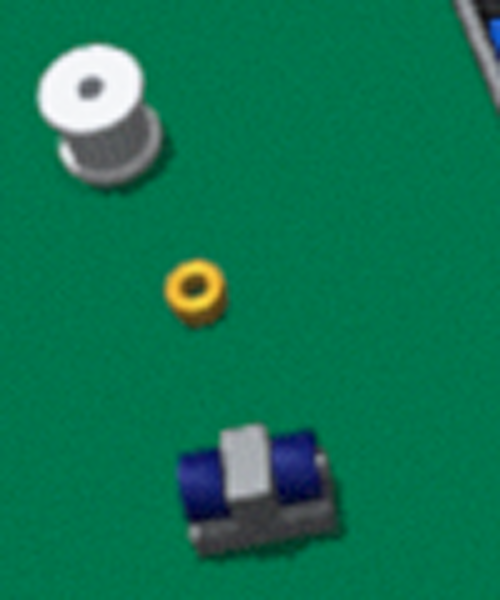

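Emit:
step_arm(increments=[[0.014, -0.037, 0, 0, 0, -3.8, -1], [0.028, -0.074, 0, 0, 0, -7.6, -1], [0.042, -0.112, 0, 0, 0, -11.4, -1], [0.056, -0.15, 0, 0, 0, -15.2, -1], [0.07, -0.187, 0, 0, 0, -19, -1], [0.084, -0.224, 0, 0, 0, -22.8, -1], [0.098, -0.26, 0, 0, 0, -26.6, -1], [0.112, -0.3, 0, 0, 0, -30.4, -1], [0.126, -0.337, 0, 0, 0, -34.2, -1], [0.14, -0.373, 0, 0, 0, -38, -1]])

```text
t: 2.23
eef_pos: [0.405, 0.2458, 0.2316]
tool_rot: [0.0, 0.51, 0.86, 0.0]
contact_force: [1.2, 0.0, 0.3]
gripper_width: 1.001
```

Emit:
step_arm(increments=[[0.014, -0.037, 0, 0, 0, -3.8, -1], [0.028, -0.074, 0, 0, 0, -7.6, -1], [0.042, -0.112, 0, 0, 0, -11.4, -1], [0.056, -0.15, 0, 0, 0, -15.2, -1], [0.07, -0.187, 0, 0, 0, -19, -1], [0.084, -0.224, 0, 0, 0, -22.8, -1], [0.098, -0.26, 0, 0, 0, -26.6, -1], [0.112, -0.3, 0, 0, 0, -30.4, -1], [0.126, -0.337, 0, 0, 0, -34.2, -1], [0.14, -0.373, 0, 0, 0, -38, -1]])

```text
t: 3.07
eef_pos: [0.545, -0.1272, 0.2317]
tool_rot: [0.0, 0.762, 0.648, 0.0]
contact_force: [1.1, 0.8, -0.1]
gripper_width: 1.001
```

Emit:
step_arm(increments=[[0.014, -0.037, -0.01, 0, 0, -3.8, -0.2], [0.028, -0.074, -0.02, 0, 0, -7.6, -0.2], [0.042, -0.112, -0.03, 0, 0, -11.4, -0.2], [0.056, -0.15, -0.04, 0, 0, -15, -0.2], [0.056, -0.15, -0.05, 0, 0, -15, -0.2], [0.056, -0.15, -0.05, 0, 0, -15, -0.2]])

```text
t: 3.57
eef_pos: [0.5991, -0.2775, 0.1789]
tool_rot: [-0.001, 0.84, 0.542, -0.002]
contact_force: [-0.5, 1.6, 0.1]
gripper_width: 0.602
```

Run:
```python
from h import *
r=cam('wrist','w1'); o=bot.get_obs(); print(o['eef_pos'],o['tool_rot'],o['q'],o['gripper_width']);print(np.round(r['extrinsics'],3).tolist())
print(bot.place_of('navy_roller','wrist'))
print(proj(r,[.602,-.275,0]),proj(r,[.602,-.275,.038]))
```

```text
[ 0.59974323 -0.2753836   0.17991764] [-0.00099291  0.83936851  0.54356103 -0.00096213] [-0.10956646  0.5763594   0.64829655  1.67336656 -0.39350195  1.02881559
  0.24674848] 0.5986334538643169
[[0.911, 0.396, 0.114, 0.627], [-0.412, 0.878, 0.245, -0.216], [-0.003, -0.27, 0.963, 0.321], [0.0, 0.0, 0.0, 1.0]]
[{'location': [0.5086, 0.4615], 'conf': 0.56}]
[325.22669158 222.22652479] [325.43328094 231.80929406]
```

View pics/w1.png

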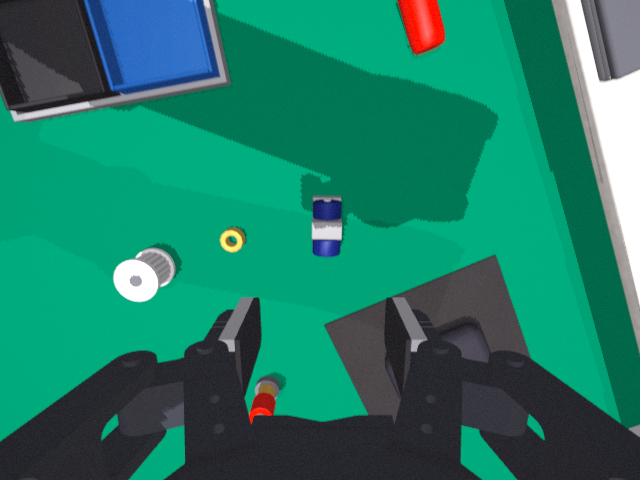

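Emit:
step_arm(increments=[[0.002, -0.001, -0.04, 0, 0, 0, -0.2], [0.002, -0.001, -0.08, 0, 0, 0, -0.2], [0.002, -0.001, -0.12, 0, 0, 0, -0.2], [0.002, -0.001, -0.15, 0, 0, 0, -0.2], [0.002, -0.001, -0.168, 0, 0, 0, -0.2], [0.002, -0.001, -0.168, 0, 0, 0, -0.2], [0.002, -0.001, -0.168, 0, 0, 0, -0.2]], force=40)

```text
t: 4.25
eef_pos: [0.6031, -0.2744, 0.0138]
tool_rot: [-0.0, 0.838, 0.545, 0.0]
contact_force: [-0.2, -0.2, 0.9]
gripper_width: 0.598
```

Emit:
step_arm(increments=[[0, 0, 0, 0, 0, 0, 1], [0, 0, 0, 0, 0, 0, 1], [0, 0, 0, 0, 0, 0, 1], [0, 0, 0, 0, 0, 0, 1], [0, 0, 0, 0, 0, 0, 1], [0, 0, 0, 0, 0, 0, 1]])

```text
t: 4.75
eef_pos: [0.6043, -0.2764, 0.0159]
tool_rot: [0.001, 0.839, 0.544, 0.001]
contact_force: [0.3, 1.6, 7.5]
gripper_width: 0.267
```

Run:
```python
from h import *
r=cam('wrist','w2'); o=bot.get_obs(); print(o['eef_pos'],o['tool_rot'],o['gripper_width'],o['contact_force'])
```

```text
[ 0.6043432  -0.27631857  0.01588606] [0.00129665 0.8389579  0.54419277 0.00148134] 0.2697071177724573 [-0.12931517  1.49632357  8.84652093]
```

View pics/w2.png

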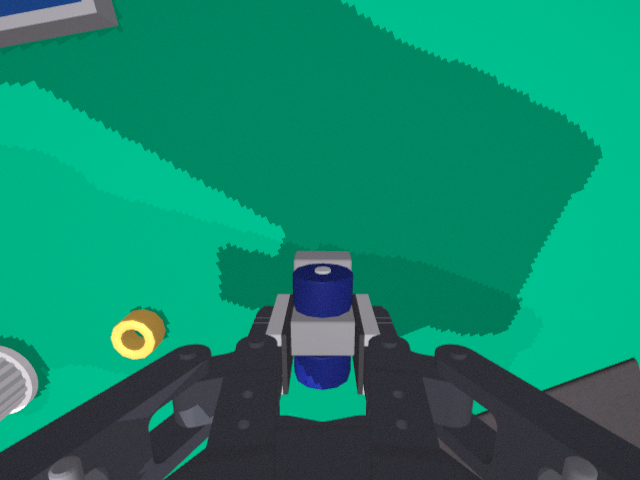

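Emit:
step_arm(increments=[[0, 0, 0.02, 0, 0, 0, 1], [0, 0, 0.06, 0, 0, 0, 1], [0, 0, 0.09, 0, 0, 2, 1], [-0.014, 0.035, 0.1, 0, 0, 4, 1], [-0.028, 0.07, 0.1, 0, 0, 6, 1], [-0.042, 0.106, 0.1, 0, 0, 8, 1], [-0.056, 0.142, 0.1, 0, 0, 10, 1], [-0.07, 0.178, 0.1, 0, 0, 11, 1], [-0.084, 0.214, 0.1, 0, 0, 11, 1], [-0.098, 0.25, 0.1, 0, 0, 11, 1]])

```text
t: 5.63
eef_pos: [0.5041, -0.0245, 0.1143]
tool_rot: [0.0, 0.783, 0.622, 0.001]
contact_force: [1.3, 1.6, -0.4]
gripper_width: 0.275
```

Emit:
step_arm(increments=[[-0.01, 0.025, 0, 0, 0, 0, 1], [-0.0165, 0.039, 0, 0, 0, 0, 1], [-0.0165, 0.039, -0.02, 0, 0, 0, 1], [-0.0165, 0.039, -0.03, 0, 0, 0, 1], [-0.0165, 0.039, -0.03, 0, 0, 0, 1]])

```text
t: 6.05
eef_pos: [0.487, 0.0129, 0.0823]
tool_rot: [-0.001, 0.783, 0.622, -0.001]
contact_force: [-0.1, 0.2, -1.3]
gripper_width: 0.27
```

Run:
```python
from h import *
r=cam('wrist','w3'); o=bot.get_obs(); print(o['eef_pos'],o['tool_rot'],o['gripper_width'],o['contact_force'])
for t in ['yellow_cup','black_cup','white_cup','blue_cup']:
    for d in bot.place_of(t,'wrist'):
        u=np.array(d['location'])*[640,480]; print(t,d['conf'],u.round(),ray(r,*u,.004).round(4))
cam('top','t3')
for n,z in [('yellow',(.488,.0133)),('black',(.4692,-.0665)),('white',(.5678,-.0055)),('blue',(.549,-.0853)),('cross',(.5185,-.036))]: print(n,proj(r,[*z,.026]).round())
```

```text
[0.48761376 0.01225489 0.08306026] [-1.70441317e-04  7.83367394e-01  6.21558529e-01 -7.01300299e-04] 0.2728025279424451 [-0.80854398 -0.8371556  -0.06841085]
yellow_cup 0.75 [326. 257.] [0.4888 0.0142 0.004 ]
white_cup 0.57 [456. 260.] [ 0.5678 -0.0058  0.004 ]
yellow [325. 270.]
black [324. 395.]
white [470. 271.]
blue [455. 395.]
cross [393. 336.]
```

View pics/w3.png

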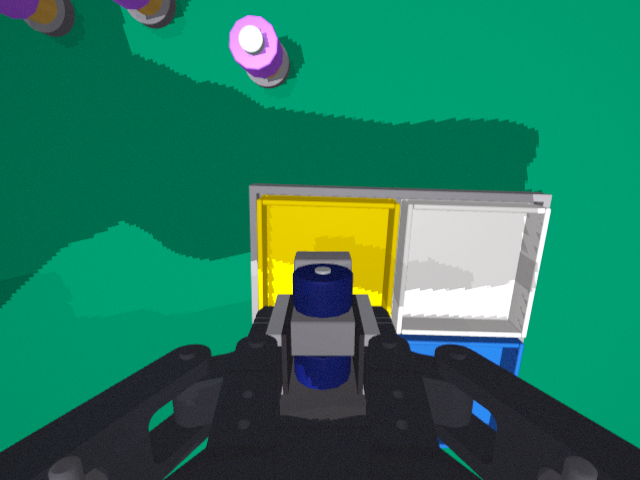

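Emit:
step_arm(increments=[[0, 0.001, -0.02, 0, 0, 0, 1], [0, 0.001, -0.04, 0, 0, 0, 1], [0, 0.001, -0.05, 0, 0, 0, 1], [0, 0.001, -0.056, 0, 0, 0, 1], [0, 0.001, -0.059, 0, 0, 0, 1], [0, 0.001, -0.061, 0, 0, 0, 1], [0, 0.001, -0.061, 0, 0, 0, 1]])

```text
t: 6.93
eef_pos: [0.4886, 0.0137, 0.023]
tool_rot: [0.0, 0.783, 0.622, 0.0]
contact_force: [1.2, 0.4, -0.0]
gripper_width: 0.27
```

Emit:
step_arm(increments=[[0, 0, 0, 0, 0, 0, 0.25], [0, 0, 0, 0, 0, 0, 0.25], [0, 0, 0, 0, 0, 0, 0.25], [0, 0, 0.01, 0, 0, 0, 0.25], [0, 0, 0.03, 0, 0, 0, 0.25], [0, 0, 0.06, 0, 0, 0, 0.25], [0, 0, 0.1, 0, 0, 0, 0], [0, 0, 0.11, 0, 0, 0, 0]])

```text
t: 7.6
eef_pos: [0.4907, 0.0135, 0.1373]
tool_rot: [0.001, 0.783, 0.621, 0.003]
contact_force: [0.6, 0.8, 0.4]
gripper_width: 0.501
```

Run:
```python
from h import *
r=cam('wrist','w4'); o=bot.get_obs(); print(o['eef_pos'],o['tool_rot'],o['gripper_width'],o['contact_force'])
```

```text
[0.49103647 0.01396596 0.13721618] [0.00146736 0.78326654 0.62167333 0.00369341] 0.5010531243954512 [0.77645009 0.32435038 1.36054493]
```

View pics/w4.png

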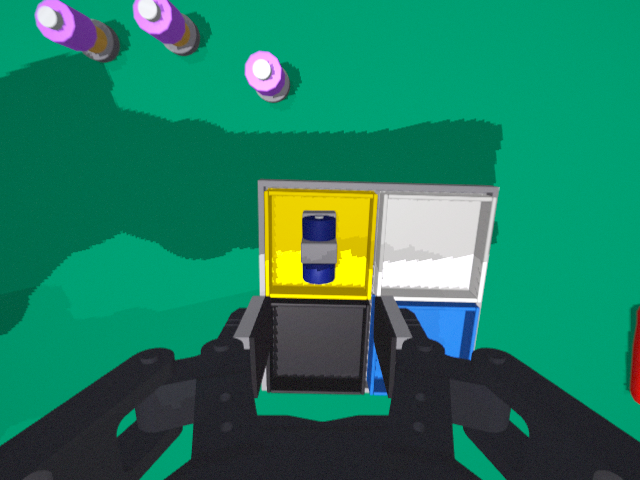

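Emit:
step_arm(increments=[[-0.008, 0.032, 0.005, 0, 0, 6, -0.2], [-0.016, 0.065, 0.01, 0, 0, 12, -0.2], [-0.024, 0.098, 0.015, 0, 0, 18, -0.2], [-0.032, 0.13, 0.02, 0, 0, 24, -0.2], [-0.04, 0.163, 0.025, 0, 0, 30, -0.2], [-0.048, 0.195, 0.03, 0, 0, 36, -0.2], [-0.055, 0.222, 0.03, 0, 0, 42, -0.2], [-0.062, 0.242, 0.03, 0, 0, 44, -0.2], [-0.062, 0.242, 0.03, 0, 0, 44, -0.2], [-0.062, 0.242, 0.03, 0, 0, 44, -0.2]])

```text
t: 8.48
eef_pos: [0.4253, 0.2568, 0.1621]
tool_rot: [-0.0, 0.492, 0.871, -0.0]
contact_force: [-0.2, -0.7, -0.0]
gripper_width: 0.6
```

Run:
```python
from h import *
r=cam('wrist','w5'); o=bot.get_obs(); print(o['eef_pos'],o['tool_rot'],o['gripper_width'],o['q'])
for d in bot.place_of('purple_holder','wrist'):
        u=np.array(d['location'])*[640,480]; print(d['conf'],u.round(),ray(r,*u,.0).round(4))
hsv=cv2.cvtColor(r['color'],cv2.COLOR_RGB2HSV)
m=cv2.inRange(hsv,(130,80,40),(160,255,255)); n,l,st,ce=cv2.connectedComponentsWithStats(m)
for i in range(1,n):
    if st[i,4]>50: print(st[i],ce[i].round(1))
```

```text
[0.42583404 0.25553663 0.16209479] [-5.85232071e-06  4.93105659e-01  8.69969341e-01 -3.93467096e-04] 0.5967134095248752 [-1.00930485  0.28257298  0.40717506  2.06498054 -0.15080728  0.82248341
  0.02595198]
0.84 [304. 374.] [0.4818 0.1293 0.    ]
0.67 [279. 312.] [0.4304 0.1729 0.    ]
0.62 [328. 230.] [0.4288 0.2595 0.    ]
[313 226  28  34 583] [326.6 241.9]
[201 274  35  36 707] [219.2 290.2]
[260 315  29  36 654] [274.2 330.5]
[289 381  26  39 665] [302.5 397.4]
```

View pics/w5.png

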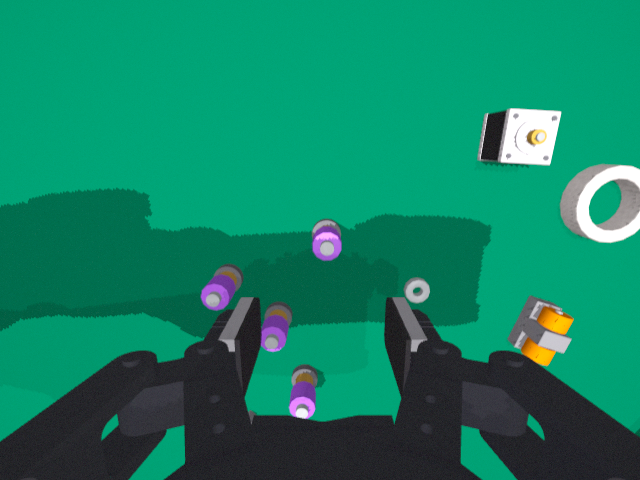

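Run:
```python
from h import *
r=bot.read_camera('wrist')
print(ray(r,327,248.5,.052),ray(r,326.5,230,.004)); K=r['intrinsics']; print(r['extrinsics'].round(3))
im=cv2.cvtColor(r['color'],cv2.COLOR_RGB2BGR); cv2.imwrite('pics/w5c.png',cv2.resize(im[200:420,180:440],None,fx=2.5,fy=2.5))
```

```text
[0.4292426  0.25542388 0.052     ] [0.42794909 0.257865   0.004     ]
[[ 0.859 -0.494 -0.137  0.391]
 [ 0.512  0.827  0.231  0.313]
 [-0.    -0.268  0.963  0.304]
 [ 0.     0.     0.     1.   ]]
```

View pics/w5c.png

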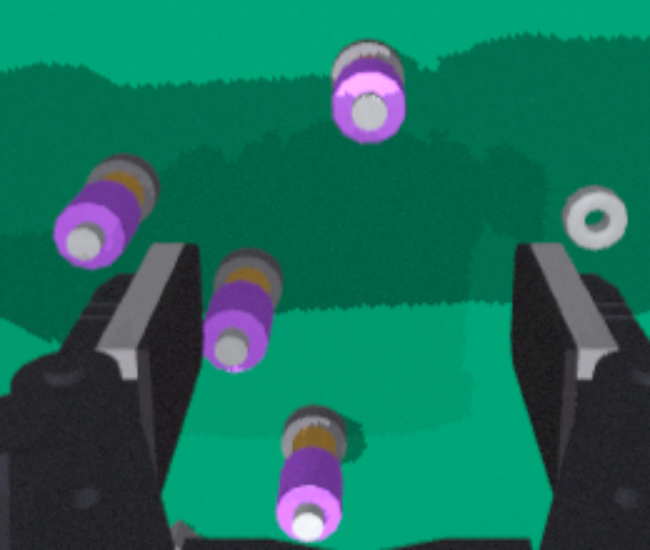

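Emit:
step_arm(increments=[[0.003, 0.001, -0.04, 0, 0, 0, -0.2], [0.003, 0.001, -0.08, 0, 0, 0, -0.2], [0.003, 0.001, -0.115, 0, 0, 0, -0.2], [0.003, 0.001, -0.135, 0, 0, 0, -0.2], [0.003, 0.001, -0.145, 0, 0, 0, -0.2], [0.003, 0.001, -0.145, 0, 0, 0, -0.2], [0.003, 0.001, -0.145, 0, 0, 0, -0.2]])

```text
t: 9.22
eef_pos: [0.4298, 0.2563, 0.0177]
tool_rot: [0.0, 0.494, 0.87, -0.0]
contact_force: [0.4, 0.1, 0.0]
gripper_width: 0.6
```

Emit:
step_arm(increments=[[0, 0, 0, 0, 0, 0, 1], [0, 0, 0, 0, 0, 0, 1], [0, 0, 0, 0, 0, 0, 1], [0, 0, 0, 0, 0, 0, 1], [0, 0, 0, 0, 0, 0, 1], [0, 0, 0, 0, 0, 0, 1]])

```text
t: 9.72
eef_pos: [0.43, 0.2576, 0.0188]
tool_rot: [0.0, 0.493, 0.87, 0.001]
contact_force: [-0.4, -1.2, 7.4]
gripper_width: 0.249
```

Run:
```python
from h import *
r=cam('wrist','w6'); o=bot.get_obs(); print(o['eef_pos'],o['tool_rot'],o['gripper_width'],o['contact_force'])
```

```text
[0.43005301 0.25765041 0.01877358] [4.27491804e-04 4.93052712e-01 8.69998337e-01 1.31671714e-03] 0.24609128053984983 [ 0.27199534 -0.7679688   8.64743505]
```

View pics/w6.png

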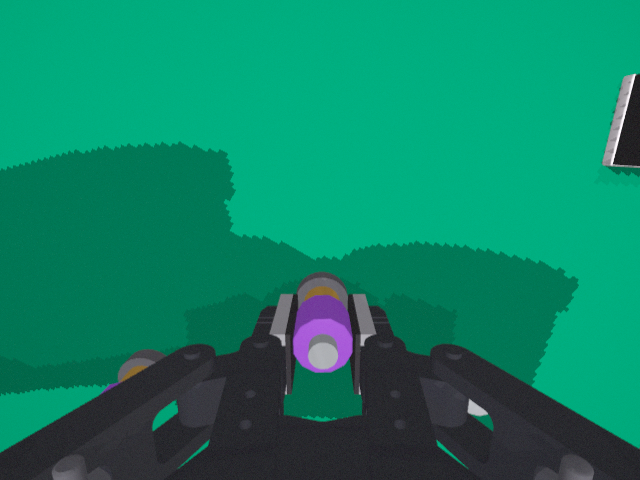

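Emit:
step_arm(increments=[[0, 0, 0.025, 0, 0, 0, 1], [0, 0, 0.065, 0, 0, 0, 1], [0, 0, 0.105, 0, 0, 0, 1], [0.004, -0.025, 0.125, 0, 0, -5, 1], [0.008, -0.06, 0.125, 0, 0, -11, 1], [0.012, -0.1, 0.125, 0, 0, -17, 1], [0.017, -0.14, 0.125, 0, 0, -23, 1], [0.022, -0.18, 0.125, 0, 0, -29, 1], [0.027, -0.22, 0.125, 0, 0, -35, 1], [0.032, -0.26, 0.125, 0, 0, -40, 1]])

```text
t: 10.6
eef_pos: [0.4611, -0.0045, 0.1431]
tool_rot: [-0.0, 0.762, 0.647, 0.001]
contact_force: [0.0, 0.2, -0.5]
gripper_width: 0.241
```

Emit:
step_arm(increments=[[0.005, -0.035, 0, 0, 0, -4, 1], [0.008, -0.064, -0.01, 0, 0, -4, 1], [0.008, -0.064, -0.03, 0, 0, -4, 1], [0.008, -0.064, -0.05, 0, 0, -4, 1], [0.008, -0.064, -0.05, 0, 0, -4, 1], [0.008, -0.064, -0.05, 0, 0, -4, 1]])

```text
t: 11.1
eef_pos: [0.4684, -0.067, 0.0923]
tool_rot: [-0.001, 0.783, 0.622, -0.001]
contact_force: [0.2, -0.2, -0.1]
gripper_width: 0.241
```

Run:
```python
from h import *
r=cam('wrist','w7'); o=bot.get_obs(); print(o['eef_pos'],o['tool_rot'],o['gripper_width'],o['contact_force'])
for t in ['yellow_cup','black_cup','white_cup','blue_cup']:
    for d in bot.place_of(t,'wrist'):
        u=np.array(d['location'])*[640,480]; print(t,d['conf'],u.round(),ray(r,*u,.004).round(4))
```

```text
[ 0.46926752 -0.06686676  0.09303911] [3.19740416e-06 7.82976786e-01 6.22050895e-01 1.93581672e-04] 0.23922716999908117 [ 0.32158127 -0.96322947  0.05079066]
black_cup 0.96 [322. 253.] [ 0.4681 -0.0649  0.004 ]
white_cup 0.68 [462. 122.] [ 0.5669 -0.0058  0.004 ]
blue_cup 0.44 [324. 118.] [0.4881 0.0153 0.004 ]
```

View pics/w7.png

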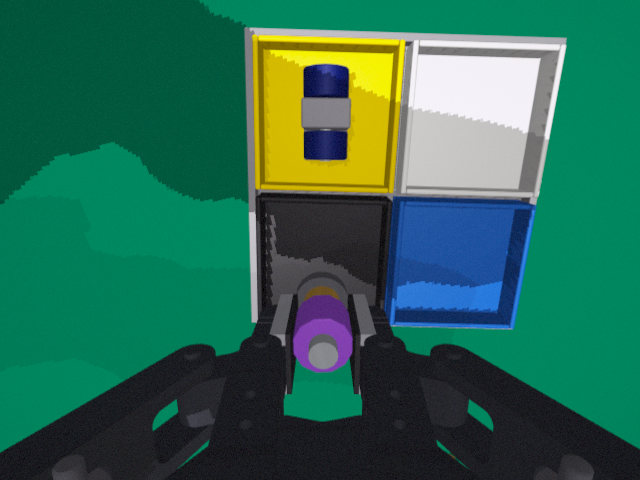

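Emit:
step_arm(increments=[[-0.001, 0.001, -0.03, 0, 0, 0, 1], [-0.001, 0.001, -0.05, 0, 0, 0, 1], [-0.001, 0.001, -0.06, 0, 0, 0, 1], [-0.001, 0.001, -0.064, 0, 0, 0, 1], [-0.001, 0.001, -0.067, 0, 0, 0, 1], [-0.001, 0.001, -0.067, 0, 0, 0, 1], [-0.001, 0.001, -0.067, 0, 0, 0, 1]])

```text
t: 11.93
eef_pos: [0.469, -0.0662, 0.0262]
tool_rot: [0.001, 0.783, 0.622, 0.001]
contact_force: [0.8, 0.7, -0.5]
gripper_width: 0.244
```

Emit:
step_arm(increments=[[0, 0, 0, 0, 0, 0, 0.3], [0, 0, 0, 0, 0, 0, 0.3], [0, 0, 0, 0, 0, 0, 0.25], [0, 0, 0.01, 0, 0, 0, 0.25], [0, 0, 0.04, 0, 0, 0, 0.25], [0, 0, 0.08, 0, 0, 0, 0], [0, 0, 0.11, 0, 0, 0, 0], [0, 0, 0.11, 0, 0, 0, 0]])

```text
t: 12.6
eef_pos: [0.4714, -0.0668, 0.1407]
tool_rot: [0.002, 0.783, 0.622, 0.004]
contact_force: [0.9, 0.0, 0.0]
gripper_width: 0.499
```

Run:
```python
from h import *
r=cam('wrist','w8'); o=bot.get_obs(); print(o['eef_pos'],o['tool_rot'],o['gripper_width'],o['contact_force'])
t=cam('top'); s=cam('scene'); im=np.hstack([cv2.resize(t['color'][150:310,130:390],(520,320)),cv2.resize(s['color'][200:320,230:400],(280,198)).copy().repeat(1,0) if 0 else cv2.resize(s['color'][200:360,230:370],(280,320))])
cv2.imwrite('pics/b8.png',cv2.cvtColor(im,cv2.COLOR_RGB2BGR))
```

```text
[ 0.47030155 -0.06608788  0.13857145] [0.00148897 0.78305021 0.62194981 0.00292974] 0.5036835436661398 [-0.27240017  0.40648732  0.34454012]
```

View pics/w8.png

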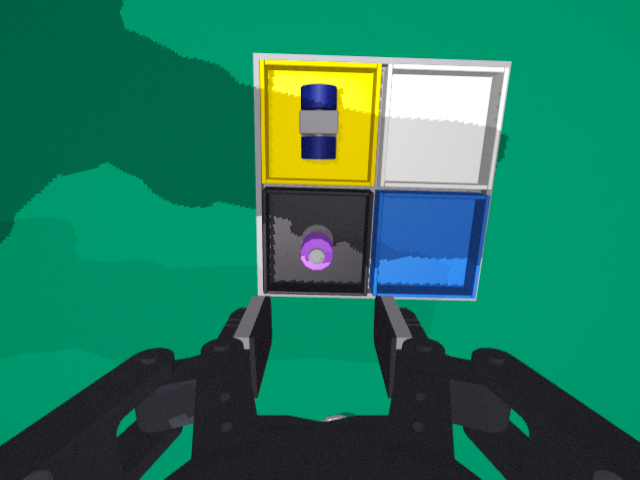

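View pics/b8.png

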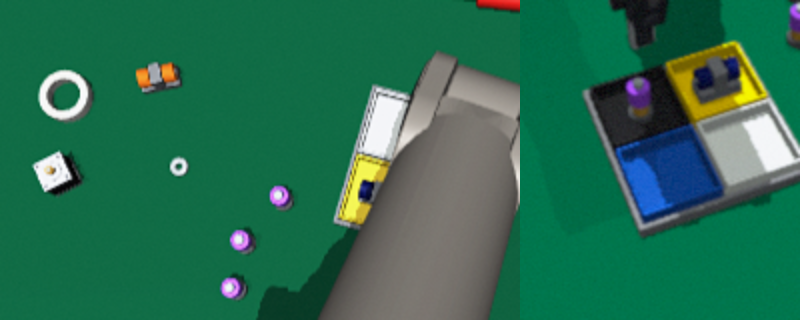

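Emit:
step_arm(increments=[[0.003, 0.035, 0.01, 0, 0, 4, -0.5], [0.006, 0.075, 0.015, 0, 0, 8, -0.5], [0.009, 0.115, 0.02, 0, 0, 12, -0.5], [0.013, 0.155, 0.02, 0, 0, 16, -0.5], [0.017, 0.195, 0.02, 0, 0, 20, -0.5], [0.021, 0.235, 0.02, 0, 0, 24, -0.5], [0.025, 0.275, 0.02, 0, 0, 28, -0.5], [0.029, 0.315, 0.02, 0, 0, 32, -0.5], [0.033, 0.355, 0.02, 0, 0, 36, -0.5], [0.037, 0.395, 0.02, 0, 0, 38, -0.5]])

```text
t: 13.58
eef_pos: [0.504, 0.3303, 0.1536]
tool_rot: [-0.001, 0.536, 0.844, -0.001]
contact_force: [-0.0, 0.0, 0.3]
gripper_width: 0.751
```

Emit:
step_arm(increments=[[0.003, 0.035, 0, 0, 0, 0, -0.5], [0.006, 0.06, 0, 0, 0, 0, -0.5], [0.006, 0.06, 0, 0, 0, 0, -0.5], [0.006, 0.06, 0, 0, 0, 0, -0.5]])

```text
t: 13.92
eef_pos: [0.5097, 0.39, 0.1531]
tool_rot: [-0.0, 0.537, 0.844, -0.002]
contact_force: [0.2, -0.6, 0.3]
gripper_width: 0.75
```

Run:
```python
from h import *
r=cam('wrist','w9'); o=bot.get_obs(); print(o['eef_pos'],o['tool_rot'],o['gripper_width'],o['q'])
for d in bot.place_of('motor','wrist'):
        u=np.array(d['location'])*[640,480]; print(d['conf'],u.round(),ray(r,*u,.0).round(4))
print(r['extrinsics'][:3,0])
im=cv2.cvtColor(r['color'],cv2.COLOR_RGB2BGR); cv2.imwrite('pics/w9c.png',cv2.resize(im[150:320,220:440],None,fx=3,fy=3,interpolation=cv2.INTER_CUBIC))
```

```text
[0.51038843 0.38797468 0.15354268] [-1.24803441e-04  5.37799717e-01  8.43070827e-01 -1.74080647e-03] 0.7474643801559971 [-1.05646744  0.53112151  0.42968854  1.73243019 -0.26346986  0.93894815
 -0.08631499]
0.83 [322. 229.] [0.5076 0.3924 0.    ]
[ 0.90565392  0.4240082  -0.00283236]
```

View pics/w9c.png

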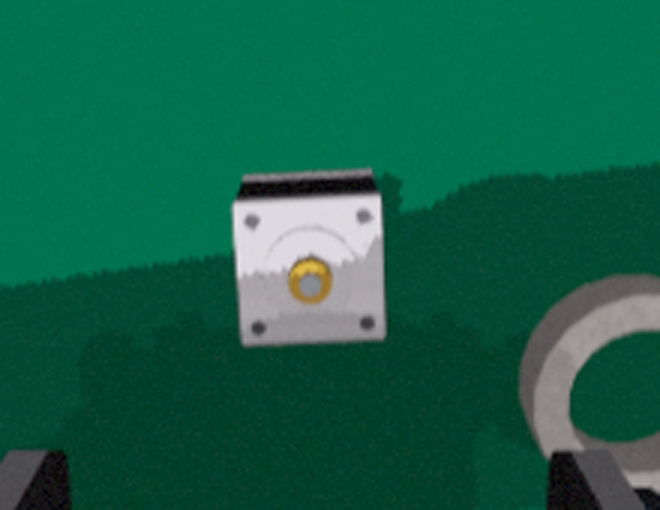

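Run:
```python
from h import *
r=bot.read_camera('wrist'); print(ray(r,323.5,240.2,.042))
```

```text
[0.50919398 0.3910518  0.042     ]
```

Emit:
step_arm(increments=[[-0.001, 0.003, -0.03, 0, 0, 3, -0.2], [-0.001, 0.003, -0.06, 0, 0, 3, -0.2], [-0.001, 0.003, -0.09, 0, 0, 3, -0.2], [-0.001, 0.003, -0.115, 0, 0, 3, -0.2], [-0.001, 0.003, -0.128, 0, 0, 3, -0.2], [-0.001, 0.003, -0.132, 0, 0, 3, -0.2], [-0.001, 0.003, -0.132, 0, 0, 3, -0.2]], force=60)

```text
t: 14.65
eef_pos: [0.5101, 0.3908, 0.0229]
tool_rot: [-0.0, 0.516, 0.856, -0.001]
contact_force: [-0.1, -0.5, -0.2]
gripper_width: 0.602
```

Emit:
step_arm(increments=[[0, 0, 0, 0, 0, 0, 1], [0, 0, 0, 0, 0, 0, 1], [0, 0, 0, 0, 0, 0, 1], [0, 0, 0, 0, 0, 0, 1], [0, 0, 0, 0, 0, 0, 1], [0, 0, 0, 0, 0, 0, 1]])

```text
t: 15.15
eef_pos: [0.5113, 0.3925, 0.0252]
tool_rot: [0.001, 0.516, 0.857, 0.001]
contact_force: [-0.3, -1.9, 6.5]
gripper_width: 0.387
```

Run:
```python
from h import *
r=cam('wrist','w10'); o=bot.get_obs(); print(o['eef_pos'],o['tool_rot'],o['gripper_width'],o['contact_force'])
```

```text
[0.51130408 0.39252473 0.02516146] [5.08528464e-04 5.15724958e-01 8.56752941e-01 1.38133307e-03] 0.3903754174460969 [-0.81770112 -1.7150571   6.91240365]
```

View pics/w10.png

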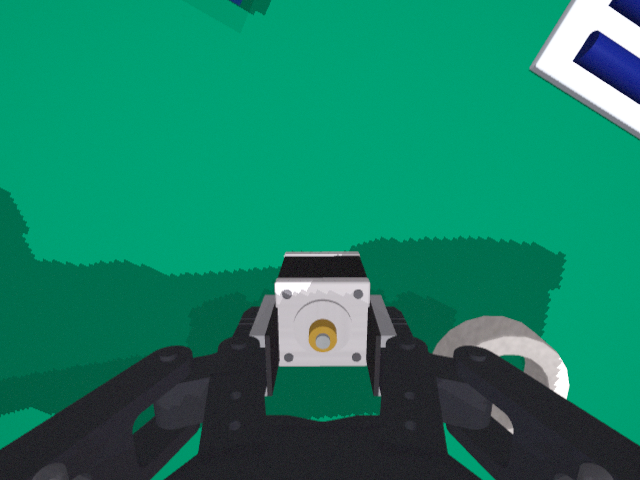

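Emit:
step_arm(increments=[[0, 0, 0.02, 0, 0, 0, 1], [0, 0, 0.06, 0, 0, 0, 1], [0.002, -0.01, 0.095, 0, 0, -1, 1], [0.006, -0.045, 0.11, 0, 0, -6, 1], [0.011, -0.08, 0.11, 0, 0, -11, 1], [0.016, -0.118, 0.11, 0, 0, -16, 1], [0.022, -0.157, 0.11, 0, 0, -21, 1], [0.028, -0.196, 0.11, 0, 0, -26, 1], [0.034, -0.236, 0.11, 0, 0, -31, 1], [0.04, -0.275, 0.11, 0, 0, -36, 1]])

```text
t: 16.03
eef_pos: [0.5501, 0.1154, 0.134]
tool_rot: [-0.0, 0.756, 0.654, 0.001]
contact_force: [0.4, 0.4, -1.5]
gripper_width: 0.383
```

Emit:
step_arm(increments=[[0.006, -0.039, 0, 0, 0, -4, 1], [0.012, -0.078, 0, 0, 0, -5, 1], [0.016, -0.11, 0, 0, 0, -5, 1], [0.018, -0.122, -0.01, 0, 0, -5, 1], [0.018, -0.122, -0.03, 0, 0, -5, 1], [0.018, -0.122, -0.03, 0, 0, -5, 1]])

```text
t: 16.53
eef_pos: [0.5663, -0.006, 0.1013]
tool_rot: [-0.001, 0.784, 0.621, -0.001]
contact_force: [-1.3, 1.2, -1.7]
gripper_width: 0.394
```

Run:
```python
from h import *
r=cam('wrist','w11'); o=bot.get_obs(); print(o['eef_pos'],o['tool_rot'],o['gripper_width'],o['contact_force'])
for t in ['yellow_cup','black_cup','white_cup','blue_cup']:
    for d in bot.place_of(t,'wrist'):
        u=np.array(d['location'])*[640,480]; print(t,d['conf'],u.round(),ray(r,*u,.004).round(4))
```

```text
[ 0.56674536 -0.00500668  0.10237794] [-0.00102831  0.78322523  0.62173619 -0.00113127] 0.3909486383626684 [-7.81863675e-01 -4.75179023e-04 -8.81151027e-01]
black_cup 0.97 [210. 355.] [ 0.4675 -0.0639  0.004 ]
white_cup 0.81 [325. 254.] [ 0.5668 -0.008   0.004 ]
blue_cup 0.79 [322. 358.] [ 0.5466 -0.0849  0.004 ]
```

View pics/w11.png

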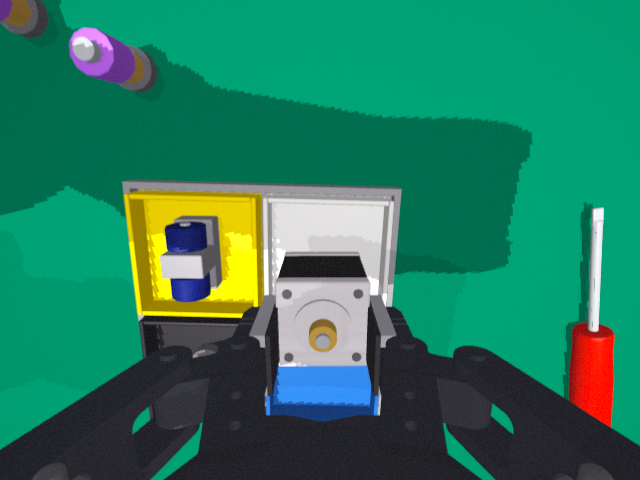

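Emit:
step_arm(increments=[[0, -0.001, -0.03, 0, 0, 0, 1], [0, -0.001, -0.05, 0, 0, 0, 1], [0, -0.001, -0.06, 0, 0, 0, 1], [0, -0.001, -0.065, 0, 0, 0, 1], [0, -0.001, -0.068, 0, 0, 0, 1], [0, -0.001, -0.069, 0, 0, 0, 1], [0, -0.001, -0.069, 0, 0, 0, 1]])

```text
t: 17.37
eef_pos: [0.5688, -0.006, 0.0351]
tool_rot: [0.0, 0.783, 0.622, 0.001]
contact_force: [0.3, 0.1, -1.7]
gripper_width: 0.391
```

Emit:
step_arm(increments=[[-0.001, 0, -0.001, 0, 0, 0, 1], [-0.001, 0, -0.0025, 0, 0, 0, 1], [-0.001, 0, -0.0025, 0, 0, 0, 1], [-0.001, 0, -0.0025, 0, 0, 0, 1]])

```text
t: 17.7
eef_pos: [0.5675, -0.006, 0.0322]
tool_rot: [0.0, 0.783, 0.622, 0.0]
contact_force: [-0.3, -0.1, 1.8]
gripper_width: 0.39
```

Touched down (force flipped sign). Release.

Emit:
step_arm(increments=[[0, 0, 0, 0, 0, 0, 0.05], [0, 0, 0, 0, 0, 0, 0.05], [0, 0, 0, 0, 0, 0, 0.05], [0, 0, 0.01, 0, 0, 0, 0.05], [0, 0, 0.035, 0, 0, 0, 0], [0, 0, 0.07, 0, 0, 0, -0.2], [0, 0, 0.11, 0, 0, 0, -0.2], [0, 0, 0.11, 0, 0, 0, -0.2]])

```text
t: 18.37
eef_pos: [0.5714, -0.007, 0.1491]
tool_rot: [0.003, 0.783, 0.621, 0.005]
contact_force: [0.9, -0.7, 1.1]
gripper_width: 0.598
```

Run:
```python
from h import *
r=cam('wrist','w12'); o=bot.get_obs(); print(o['eef_pos'],o['tool_rot'],o['gripper_width'],o['contact_force'])
```

```text
[ 0.56998393 -0.0063864   0.14632377] [0.00196246 0.78320027 0.62175658 0.00349787] 0.6035719244393962 [ 0.20506423  0.09152341 -0.57675417]
```

View pics/w12.png

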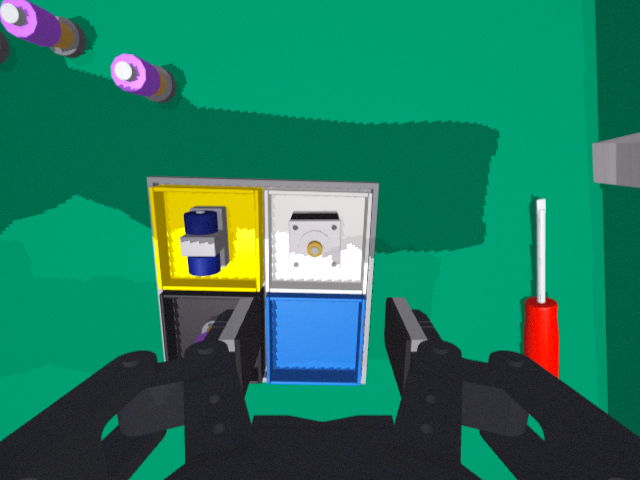

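Emit:
step_arm(increments=[[-0.018, -0.034, 0.01, 0, 0, -2, -0.4], [-0.036, -0.068, 0.02, 0, 0, -4, -0.4], [-0.054, -0.103, 0.02, 0, 0, -6, -0.4], [-0.072, -0.138, 0.02, 0, 0, -8, -0.4], [-0.09, -0.173, 0.02, 0, 0, -10, -0.4], [-0.108, -0.208, 0.02, 0, 0, -12, -0.4], [-0.124, -0.24, 0.02, 0, 0, -14, -0.4], [-0.124, -0.24, 0.02, 0, 0, -14, -0.4], [-0.124, -0.24, 0.02, 0, 0, -14, -0.4]])

```text
t: 19.17
eef_pos: [0.4413, -0.2478, 0.1617]
tool_rot: [-0.0, 0.854, 0.52, -0.0]
contact_force: [0.2, 1.1, 0.2]
gripper_width: 0.7
```

Run:
```python
from h import *
r=cam('wrist','w13'); o=bot.get_obs(); print(o['eef_pos'],o['tool_rot'],o['gripper_width'],o['q'])
for d in bot.place_of('pulley','wrist'):
        u=np.array(d['location'])*[640,480]; print(d['conf'],u.round(),ray(r,*u,.0).round(4))
print(proj(r,[.4427,-.248,.037]),proj(r,[.4427,-.248,0]))
```

```text
[ 0.44251658 -0.24604971  0.16152467] [-4.60729020e-04  8.53387368e-01  5.21277062e-01 -1.15555657e-04] 0.702830632476453 [-0.25133424  0.36524638  0.78857255  2.06041317 -0.34465451  0.84899774
  0.26216354]
0.77 [323. 233.] [ 0.44   -0.2496  0.    ]
[324.8072492  240.98399865] [324.5673658  230.21043105]
```

View pics/w13.png

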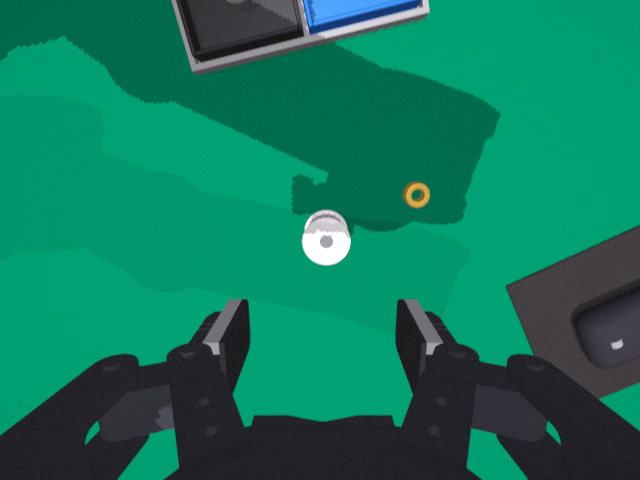

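Emit:
step_arm(increments=[[0.001, -0.002, -0.04, 0, 0, 0, -0.4], [0.001, -0.002, -0.08, 0, 0, 0, -0.3], [0.001, -0.002, -0.11, 0, 0, 0, -0.3], [0.001, -0.002, -0.13, 0, 0, 0, -0.3], [0.001, -0.002, -0.14, 0, 0, 0, -0.3], [0.001, -0.002, -0.144, 0, 0, 0, -0.3], [0.001, -0.002, -0.144, 0, 0, 0, -0.3]], force=50)

```text
t: 19.85
eef_pos: [0.4445, -0.2472, 0.0175]
tool_rot: [-0.0, 0.853, 0.523, -0.0]
contact_force: [-0.1, 0.5, 0.5]
gripper_width: 0.65
```

Emit:
step_arm(increments=[[0, 0, 0, 0, 0, 0, 1], [0, 0, 0, 0, 0, 0, 1], [0, 0, 0, 0, 0, 0, 1], [0, 0, 0, 0, 0, 0, 1], [0, 0, 0, 0, 0, 0, 1], [0, 0, 0, 0, 0, 0, 1]])

```text
t: 20.35
eef_pos: [0.4453, -0.2482, 0.0193]
tool_rot: [0.001, 0.853, 0.522, 0.001]
contact_force: [-1.2, 0.5, 6.2]
gripper_width: 0.385
```

Run:
```python
from h import *
r=cam('wrist','w14'); o=bot.get_obs(); print(o['eef_pos'],o['tool_rot'],o['gripper_width'],o['contact_force'])
```

```text
[ 0.44527677 -0.24818106  0.01934629] [8.49116317e-04 8.52941205e-01 5.22005051e-01 1.14287666e-03] 0.38532457194511105 [-1.11369054  1.40510838  6.06964469]
```

View pics/w14.png

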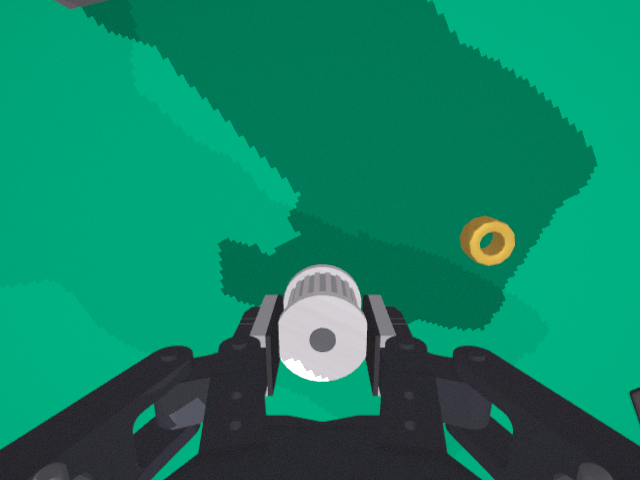

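Emit:
step_arm(increments=[[0, 0, 0.015, 0, 0, 0, 1], [0, 0, 0.04, 0, 0, 0, 1], [0, 0, 0.075, 0, 0, 0, 1], [0.01, 0.016, 0.1, 0, 0, 3, 1], [0.03, 0.048, 0.1, 0, 0, 6, 1], [0.05, 0.08, 0.1, 0, 0, 9, 1], [0.07, 0.112, 0.1, 0, 0, 12, 1], [0.09, 0.144, 0.1, 0, 0, 14, 1], [0.103, 0.163, 0.09, 0, 0, 14, 1], [0.103, 0.163, 0.08, 0, 0, 14, 1]])

```text
t: 21.23
eef_pos: [0.5515, -0.0784, 0.0987]
tool_rot: [0.0, 0.78, 0.626, 0.003]
contact_force: [0.9, 0.5, -1.5]
gripper_width: 0.389
```

Run:
```python
from h import *
r=cam('wrist','w15'); o=bot.get_obs(); print(o['eef_pos'],o['tool_rot'],o['gripper_width'],o['contact_force'])
for t in ['yellow_cup','black_cup','white_cup','blue_cup']:
    for d in bot.place_of(t,'wrist'):
        u=np.array(d['location'])*[640,480]; print(t,d['conf'],u.round(),ray(r,*u,.004).round(4))
```

```text
[ 0.54810796 -0.08127912  0.0965802 ] [-3.83703945e-04  7.81059707e-01  6.24456150e-01  3.21980453e-04] 0.38652850321090837 [-1.13728968 -0.49956547 -1.99150902]
black_cup 0.81 [198. 260.] [ 0.4692 -0.065   0.004 ]
blue_cup 0.84 [318. 266.] [ 0.5465 -0.0863  0.004 ]
```

View pics/w15.png

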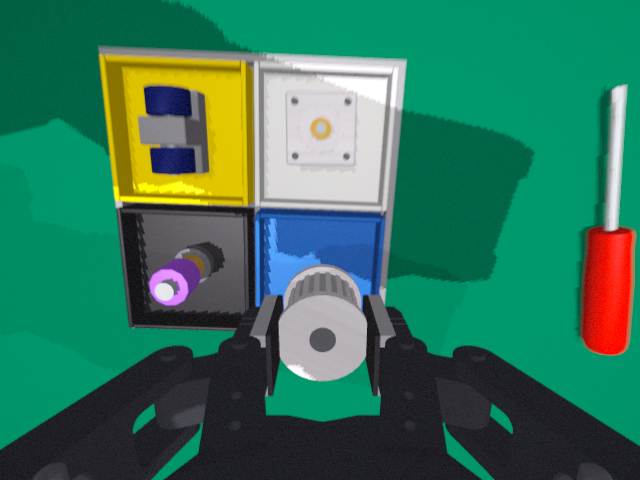

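Emit:
step_arm(increments=[[0, 0, -0.015, 0, 0, 0, 1], [0, 0, -0.035, 0, 0, 0, 1], [0, 0, -0.05, 0, 0, 0, 1], [0, 0, -0.058, 0, 0, 0, 1], [0, 0, -0.064, 0, 0, 0, 1], [0, 0, -0.066, 0, 0, 0, 1], [0, 0, -0.066, 0, 0, 0, 1], [0, 0, -0.066, 0, 0, 0, 1]])

```text
t: 22.15
eef_pos: [0.5476, -0.0854, 0.0325]
tool_rot: [0.0, 0.783, 0.622, 0.0]
contact_force: [0.7, 0.3, -0.1]
gripper_width: 0.383
```

Still about 5 mm high; lower until touch.

Emit:
step_arm(increments=[[0, 0, -0.002, 0, 0, 0, 1], [0, 0, -0.004, 0, 0, 0, 1], [0, 0, -0.005, 0, 0, 0, 1], [0, 0, -0.0055, 0, 0, 0, 1], [0, 0, -0.0055, 0, 0, 0, 1]])

```text
t: 22.57
eef_pos: [0.5471, -0.0849, 0.0265]
tool_rot: [-0.0, 0.783, 0.622, 0.0]
contact_force: [-0.2, 0.5, 2.0]
gripper_width: 0.382
```

Emit:
step_arm(increments=[[0, 0, 0, 0, 0, 0, 0.1], [0, 0, 0, 0, 0, 0, 0.1], [0, 0, 0, 0, 0, 0, 0.1], [0, 0, 0.01, 0, 0, 0, 0.1], [0, 0, 0.035, 0, 0, 0, 0], [0, 0, 0.07, 0, 0, 0, -0.2], [0, 0, 0.11, 0, 0, 0, -0.2], [0, 0, 0.14, 0, 0, 0, -0.2], [0, 0, 0.17, 0, 0, 0, -0.2]])

```text
t: 23.32
eef_pos: [0.5471, -0.0854, 0.1989]
tool_rot: [0.0, 0.783, 0.622, 0.0]
contact_force: [0.6, -0.1, 0.3]
gripper_width: 0.599
```

Run:
```python
from h import *
r=cam('wrist','w16'); o=bot.get_obs(); print(o['eef_pos'],o['gripper_width'],o['contact_force'])
cam('scene','s16')
```

```text
[ 0.55013844 -0.08638441  0.2041713 ] 0.5998932912474909 [ 2.58473083 -1.0904943   3.89531119]
```

View pics/w16.png

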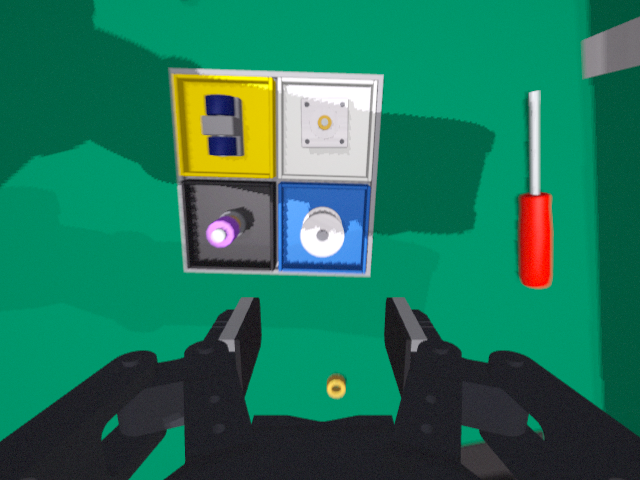

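View pics/s16.png

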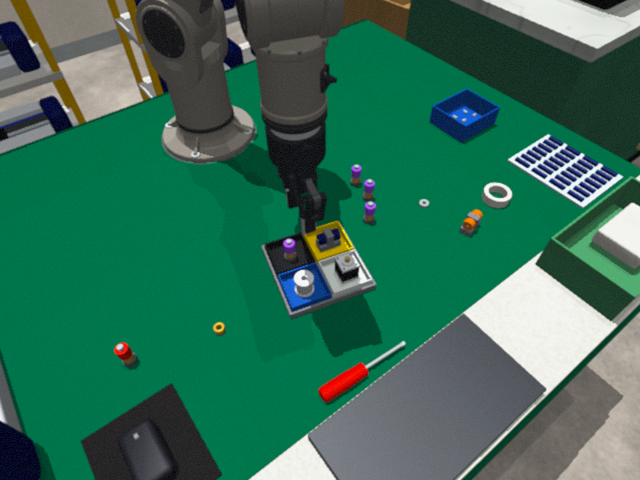

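Emit:
step_arm(increments=[[0, 0, 0.02, 0, 0, 0, -0.2], [0, 0, 0.02, 0, 0, 0, -0.2], [0, 0, 0.02, 0, 0, 0, -0.2], [0, 0, 0.02, 0, 0, 0, -0.2], [0, 0, 0.02, 0, 0, 0, -0.2], [0, 0, 0.02, 0, 0, 0, -0.2]])

```text
t: 23.92
eef_pos: [0.5465, -0.085, 0.2153]
tool_rot: [-0.0, 0.783, 0.622, -0.001]
contact_force: [-0.2, 0.0, 0.8]
gripper_width: 0.602
```

Run:
```python
from h import *
r=cam('wrist','w17'); b=cv2.imread('pics/scene0.png'); s=cv2.cvtColor(cam('scene')['color'],cv2.COLOR_RGB2BGR)
for n,(x,y) in {'red':(124,352),'orange':(472,222),'p1':(356,174),'p2':(369,189),'p3':(370,212)}.items():
    print(n,cv2.absdiff(b,s)[y-14:y+14,x-14:x+14].mean().round(2))
print(bot.get_obs()['contact_force']); print(bot.hand_in())
```

```text
red 2.76
orange 2.34
p1 3.57
p2 2.27
p3 2.24
[ 0.22966186 -0.0327696   0.09506679]
the job is handed in; nothing more can be done
None
```

The tray is made up and handed in at about 24 s of the 96 s allowed. In the order asked, I put:
- the navy roller in the yellow cup
- the leftmost purple holder in the black cup
- the motor in the white cup
- the pulley in the blue cup

**Placement:** the last wrist and scene pictures show all four parts standing upright, each in its own cup. The gripper was clear and the contact force was near zero.

**Things left alone:** the orange roller, the red holder and the three other purple holders look the same in before and after scene crops (mean pixel difference about 2 to 4).

**Disagreements on the way:**
- **Camera mismatch:** the overhead and scene views differed by 2–5 mm, and the first fit of the tray position was a few millimetres off in the scene view. I settled positions from the tray's centre cross and the wrist camera.
- **False detections:** the detector once called the orange roller a pulley and also gave a few wrong cup detections. I ruled these out from the pictures.
- **Two placings ran high:** the motor stopped about 3 mm and the pulley about 5 mm above the cup floor. I lowered each until the force showed contact before letting go.

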